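Unstack the bisque lids and close each pot

TASK

The bisque lids have been stacked in two piles on the pottery bench. Take the piles apart and lay each lid flat on the pot of its own shape, centred on the rim and turned so that the outlines match, so that all five pots are closed. Set the lids down rather than dropping them, and leave the pots standing where they are.

Things in the scene. Friction and masses are not known exactly. Their poses are not given: they have to be found in the camera images.
- lid_rect_center (a point): The long rectangular flat lid of pale bisque clay, 130 x 60 mm, a plain slab 18 mm thick, loose; lies on the bench, at the bottom of one of the two stacks. The point is its centre, half-way up (9 mm above its underside); z is up, x runs along its length, y across its width. 0.04 to 0.3 kg.
- lid_oval_center (a point): The long round-ended (two straight sides and half-round ends) flat lid of pale bisque clay, 130 x 60 mm, a plain slab 18 mm thick, loose; lies on the bench, at the bottom of the other stack. The point is its centre, half-way up (9 mm above its underside); z is up, x runs along its length, y across its width. 0.04 to 0.3 kg.
- lid_square_center (a point): The square flat lid of pale bisque clay, 58 x 58 mm, a plain slab 18 mm thick, loose; second in one of the stacks, on the rectangular or the round-ended lid, with the round lid on top of it. The point is its centre, half-way up (9 mm above its underside); z is up, x and y are square to its sides. 0.04 to 0.3 kg.
- lid_hex_center (a point): The six-sided flat lid of pale bisque clay, 54 (across the flats; 62 across the corners) mm, a plain slab 18 mm thick, loose; top of the other stack, on the rectangular or the round-ended lid. The point is its centre, half-way up (9 mm above its underside); z is up, y is square to one pair of flats, x points to a corner. 0.04 to 0.3 kg.
- lid_round_center (a point): The round flat lid of pale bisque clay, 48 (diameter) mm, a plain slab 18 mm thick, loose; top of the stack of three, on the square lid. The point is its centre, half-way up (9 mm above its underside); z is up, the yaw has no meaning. 0.04 to 0.3 kg.
- pot_rect_rim (a point): The open long rectangular pot of the same clay, 45 mm high, standing loose on the bench; its outside has the outline of its lid but 2 mm less overall, walls 8 mm thick. The point is the centre of its mouth, level with the rim; z is up, x runs along its length, y across its width. 0.12 to 0.4 kg.
- pot_oval_rim (a point): The open long round-ended (two straight sides and half-round ends) pot of the same clay, 45 mm high, standing loose on the bench; its outside has the outline of its lid but 2 mm less overall, walls 8 mm thick. The point is the centre of its mouth, level with the rim; z is up, x runs along its length, y across its width. 0.12 to 0.4 kg.
- pot_square_rim (a point): The open square pot of the same clay, 55 mm high, standing loose on the bench; its outside has the outline of its lid but 2 mm less overall, walls 8 mm thick. The point is the centre of its mouth, level with the rim; z is up, x and y are square to its sides. 0.12 to 0.4 kg.
- pot_hex_rim (a point): The open six-sided pot of the same clay, 55 mm high, standing loose on the bench; its outside has the outline of its lid but 2 mm less overall, walls 8 mm thick. The point is the centre of its mouth, level with the rim; z is up, y is square to one pair of flats, x points to a corner. 0.12 to 0.4 kg.
- pot_round_rim (a point): The open round pot of the same clay, 60 mm high, standing loose on the bench; its outside has the outline of its lid but 2 mm less overall, walls 8 mm thick. The point is the centre of its mouth, level with the rim; z is up, the yaw has no meaning. 0.12 to 0.4 kg.
Mind the look-alikes: they are no part of the job. What is shaped like the part that bears lid_rect_center but green or red is not meant. What is shaped like the part that bears lid_hex_center but red or turquoise is not meant.

How it is judged:
At the end, for the whole second after the job is handed in: Each lid lies flat (within 0.08 rad) on the rim of the pot of its own shape, released and at rest, within 9 mm of the pot's centre and turned to its outline within 0.17 rad (any way round that the shape allows; the round one is free); every pot upright and within 30 mm of where it began (horizontal distance between lid_rect_center and pot_rect_rim below 0.009 m and z of lid_rect_center in the frame of pot_rect_rim between 0.005 and 0.013 m and angle between each of lid_rect_center, pot_rect_rim, lid_oval_center, pot_oval_rim, lid_square_center, pot_square_rim, lid_hex_center, pot_hex_rim, lid_round_center, pot_round_rim's own z axis and vertical below 0.08 rad and distance of each of pot_rect_rim, pot_oval_rim, pot_square_rim, pot_hex_rim, pot_round_rim from where it was at the start of the episode below 0.03 m and linear speed of each of lid_rect, lid_oval, lid_square, lid_hex, lid_round below 0.02 m/s and contact force between each of lid_rect, lid_oval, lid_square, lid_hex, lid_round and the fingers below 0.1 N and angle between the x axis of lid_rect_center and the x axis of pot_rect_rim, either way round below 0.17 rad and horizontal distance between lid_oval_center and pot_oval_rim below 0.009 m and z of lid_oval_center in the frame of pot_oval_rim between 0.005 and 0.013 m and angle between the x axis of lid_oval_center and the x axis of pot_oval_rim, either way round below 0.17 rad and horizontal distance between lid_square_center and pot_square_rim below 0.009 m and z of lid_square_center in the frame of pot_square_rim between 0.005 and 0.013 m and (angle between the x axis of lid_square_center and the x axis of pot_square_rim, either way round below 0.17 rad or angle between the x axis of lid_square_center and the x axis of pot_square_rim, either way round above 1.4008 rad) and horizontal distance between lid_hex_center and pot_hex_rim below 0.009 m and z of lid_hex_center in the frame of pot_hex_rim between 0.005 and 0.013 m and (angle between the x axis of lid_hex_center and the x axis of pot_hex_rim, either way round below 0.17 rad or angle between the x axis of lid_hex_center and the x axis of pot_hex_rim, either way round between 0.8772 and 1.2172 rad) and horizontal distance between lid_round_center and pot_round_rim below 0.009 m and z of lid_round_center in the frame of pot_round_rim between 0.005 and 0.013 m); the robot touches nothing.
It fails at once if a lid is dropped: it moves faster than 0.6 m/s while not held by the fingers (a fall of about 2 cm) ((linear speed of lid_rect above 0.6 m/s and contact force between lid_rect and the fingers below 0.1 N) or (linear speed of lid_oval above 0.6 m/s and contact force between lid_oval and the fingers below 0.1 N) or (linear speed of lid_square above 0.6 m/s and contact force between lid_square and the fingers below 0.1 N) or (linear speed of lid_hex above 0.6 m/s and contact force between lid_hex and the fingers below 0.1 N) or (linear speed of lid_round above 0.6 m/s and contact force between lid_round and the fingers below 0.1 N)).
It also fails if it takes over 104 s, if anything falls off the work surface, if the arm or the gripper's body presses on something with over 40 N, if the wrist force passes 120 N, or if a joint passes its speed limit or range.

ROBOT

A 6-joint arm with a two-finger parallel gripper is mounted at the origin on the work surface. World frame = base frame: x ahead of the robot, y to its left, z up, the work surface at z = 0. Lengths are in m, angles in rad, forces in N, time in s.
With the tool pointing down it reaches from about 0.3 to 0.95 m from the base axis. Payload 3.1 kg.
Tool frame: the origin (TCP) lies between the finger pads; the fingertips stand 22 mm ahead of it and the grasp point (between the pads) lies 3 mm ahead of it; z points along the fingers, y is the line along which they close (so a half turn about z gives the same grasp; the last joint's range is limited). The gripper opens to 85 mm and grips with 20 to 120 N. Pads are 22 mm wide; open, the fingers measure 114 mm over their backs; the gripper's body (76 mm by 85 mm) begins 54 mm behind the grasp point. The pads swing forward as they close: fully open they stand 13 mm farther back than shut.
Start: joints at [-1.378, 0.308, 1.634, -0, 1.2, -0.07], TCP at [0.162, -0.604, 0.253] pointing down, gripper open.
Joint ranges: [-3.06, 3.06], [-0.79, 1.96], [0.05, 2.63], [-1.19, 4.34], [0.05, 2.64], [-2.94, 2.94]. Speed limits (rad/s): [2.79, 2.79, 3.14, 3.14, 3.14, 3.14].

INTERFACE

Orientations are given as a unit quaternion [x, y, z, w].
In Python, from workcell import * gives the robot as it stands. The module is installed in compiled form; this text tells all that it offers.
- The arm moves only by the tool apply_moves, never from a script. Its argument "motion" is a list of rows, each a list of 3 entries, a list of its own where there are three numbers: the shift along the tool's x, y, z normalised to -1 to 1, where 1 is 0.2 m, then the turn about the tool's z normalised to -1 to 1, where 1 is 30 degrees, then the closure, from 0 (fully open) to 1 (shut). A call has 1 to 8 rows; each row is the pose to reach, as a shift and turn from the pose commanded when the call began, along the tool's axes at that moment; what a row does not reach only later rows make up. A row lasts 1/8 s, in which the tool goes at most 62.5 mm and 10.7 degrees, less where a joint would pass 70% of its speed; a pose out of reach is approached as far as the arm can. A call with a number of a shift or a turn outside -1 to 1 is refused whole. A call with a gripper value outside its range is refused whole. The fingers move at their own pace and stop on an object; the grip force is fixed at half the most. Time passes only in rows, so rows that repeat a pose let the fingers close. It gives the time, the measured TCP pose, the force, the opening and the grip force at its end, in the units of the state.
- state(): the state, without advancing time (a new reading comes with each control period).
- capture(name): name is "side" or "top"; returns a dict with "pixels" (400x640x3 uint8, blue, green, red), "fx", "fy", "cx", "cy" (pixels), "rvec" (rotation vector, rad) and "tvec" (3), from world to camera coordinates, as OpenCV has them. Camera axes: x right, y down, z forward; pixel columns grow to the right and rows downward; lengths in m; the calibration is good to about 2 mm. A picture is of the moment at which its call begins. There is no depth.
- hand_in(): hands the job in; it is judged then, once.
The state is a dict: "t": time; "qpos": joint angles; "joint_vel": joint speeds; "joint_efforts": joint torques, N m; "tcp_pos": TCP position; "tool_rot": TCP orientation; "force": force on the tool from outside, world axes, zero at the start; "wrist_torque": the same for the moment, N m; "opening": finger opening in m; "grip_force": force on a finger pad.
Only numpy, scipy, OpenCV 4.12 (cv2) and the standard library are available. Lean on these libraries where they do the work, as an engineer would, in place of code of your own. Each camera call takes 0.05 s, during which the arm holds its last target. There are 200 camera calls.

## Working session

There is one attempt and no reset: what is moved stays moved. The work goes in short steps, Python scripts to look and compute and a tool call to move; the robot and the scene stay as the last step left them, time stands still between calls to the robot, and variables do not carry over. Pictures are saved under pics/ and viewed, at most 14 in all, crops included, and the job is handed in when it is done.

Besides the shell and the picture viewer there is one more tool, called after "Request:" by a JSON object that holds its "fn" and its "kwargs". apply_moves: Moves the arm, as the interface text tells. Its arguments: {"type":"object","properties":{"motion":{"type":"array","items":{"type":"array"}}},"required":["motion"]}

```bash
mkdir -p pics; cat > h.py <<'E'
from workcell import *
import numpy as np, cv2
def cam(name, save=None):
    c=capture(name); R,_=cv2.Rodrigues(np.array(c['rvec'],float)); c['R']=R; c['t']=np.array(c['tvec'],float).ravel()
    c['img']=np.array(c['pixels'])
    if save: cv2.imwrite('pics/'+save,c['img'])
    return c
def ray(c,uv,z):
    uv=np.atleast_2d(np.array(uv,float))
    d=np.c_[(uv[:,0]-c['cx'])/c['fx'],(uv[:,1]-c['cy'])/c['fy'],np.ones(len(uv))]@c['R']
    o=-c['R'].T@c['t']
    return o+d*((z-o[2])/d[:,2])[:,None]
def proj(c,P):
    q=np.atleast_2d(P)@c['R'].T+c['t']
    return np.c_[q[:,0]/q[:,2]*c['fx']+c['cx'],q[:,1]/q[:,2]*c['fy']+c['cy']]
E
python3 - <<'E'
from h import *
for n in('top','side'):
    c=cam(n,n+'0.png'); print(n,c['fx'],c['cx'],c['cy'],-c['R'].T@c['t'],c['R'][2])
print(state())
E
```

```text
top 411.34833984024283 315.55719146914373 198.72111457402227 [ 0.4493553  -0.00519701  1.13056954] [ 0.07415535  0.00378344 -0.99723952]
side 392.0971804990352 313.5968949829227 201.6001599294805 [-0.07794319  0.65449155  0.5941698 ] [ 0.58639925 -0.63586624 -0.50180678]
{'t': 0.1, 'qpos': array([-1.37768541e+00,  3.08945406e-01,  1.63506386e+00,  3.07928257e-06,
        1.19974972e+00, -6.97135266e-02]), 'joint_vel': array([-0.00044675, -0.00085021, -0.00200137, -0.00026968, -0.00071928,
       -0.00103095]), 'joint_efforts': array([-3.60382328e-04, -4.16408408e+01, -2.77644199e+01, -4.60816852e-05,
        3.98806762e-03,  4.63038461e-06]), 'tcp_pos': array([ 0.16220889, -0.60284062,  0.2521426 ]), 'tool_rot': array([ 9.91377325e-01,  1.31033687e-01, -6.53560254e-05, -1.08119375e-03]), 'force': array([-0.30878711, -0.25115911, -0.22050626]), 'wrist_torque': array([-0.01164189, -0.02886651, -0.02907521]), 'grip_force': 0.0, 'opening': 0.0852103355706749}
```

View pics/top0.png

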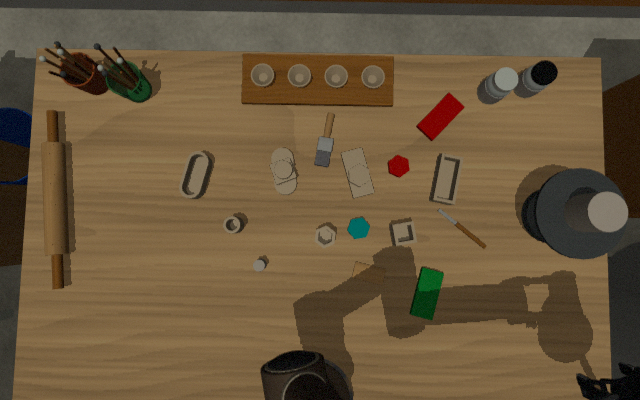

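View pics/side0.png

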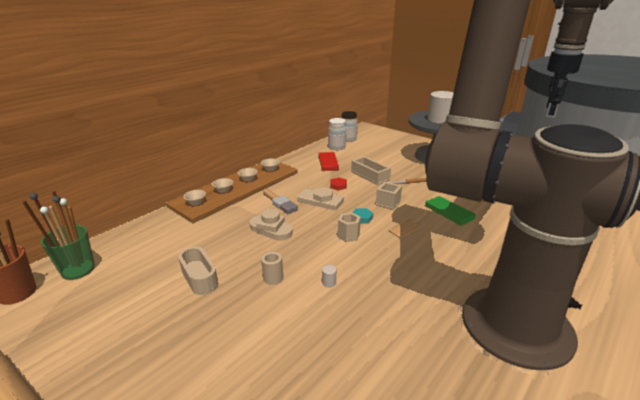

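The top view shows the pots: oval (195,175), round (233,225), hex (325,236), square (402,232) and rect (446,180). The stacks are at (284,171), oval at the bottom with three lids, and (357,172), rect with hex on top. Next I'll zoom in and segment.

```bash
cat > seg.py <<'E'
from h import *
def seg(c):
    hsv=cv2.cvtColor(c['img'],cv2.COLOR_BGR2HSV)
    return hsv
E
python3 - <<'E'
from h import *
c=cam('top'); im=c['img']
cr=im[135:255,170:470]
big=cv2.resize(cr[:, :155],None,fx=5,fy=5,interpolation=cv2.INTER_CUBIC)
b2=cv2.resize(cr[:,145:],None,fx=5,fy=5,interpolation=cv2.INTER_CUBIC)
cv2.imwrite('pics/zl.png',big);cv2.imwrite('pics/zr.png',b2)
hsv=cv2.cvtColor(im,cv2.COLOR_BGR2HSV)
for p in [(285,160),(284,171),(357,172),(365,187),(446,156),(446,180),(195,175),(270,200),(340,200),(402,226),(420,200),(316,236)]:
    print(p,im[p[1],p[0]],hsv[p[1],p[0]])
E
```

```text
(285, 160) [ 91 116 131] [ 19  78 131]
(284, 171) [ 92 120 134] [ 20  80 134]
(357, 172) [ 96 120 133] [ 19  71 133]
(365, 187) [ 90 117 132] [ 19  81 132]
(446, 156) [ 78 102 117] [ 18  85 117]
(446, 180) [ 89 115 131] [ 19  82 131]
(195, 175) [ 92 118 134] [ 19  80 134]
(270, 200) [ 61  95 121] [ 17 126 121]
(340, 200) [ 65  99 126] [ 17 123 126]
(402, 226) [ 93 117 133] [ 18  77 133]
(420, 200) [ 63  95 120] [ 17 121 120]
(316, 236) [102 128 141] [ 20  71 141]
```

View pics/zl.png

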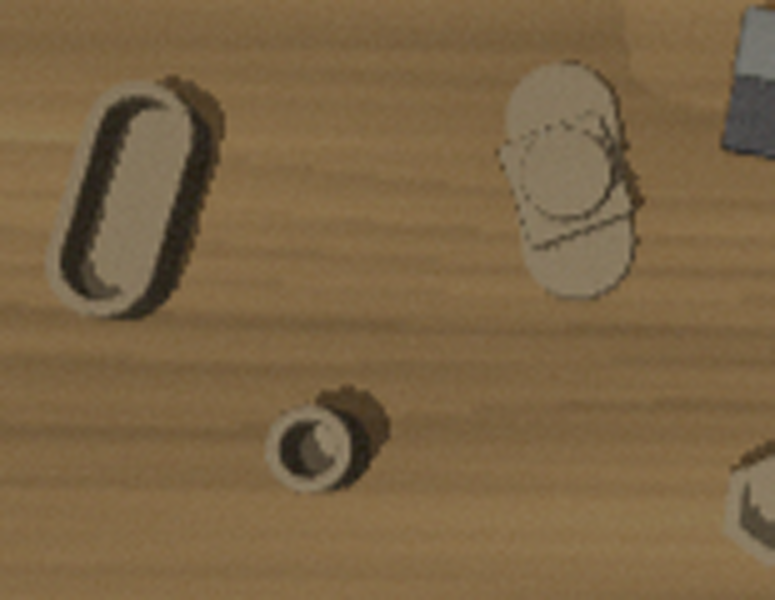

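View pics/zr.png

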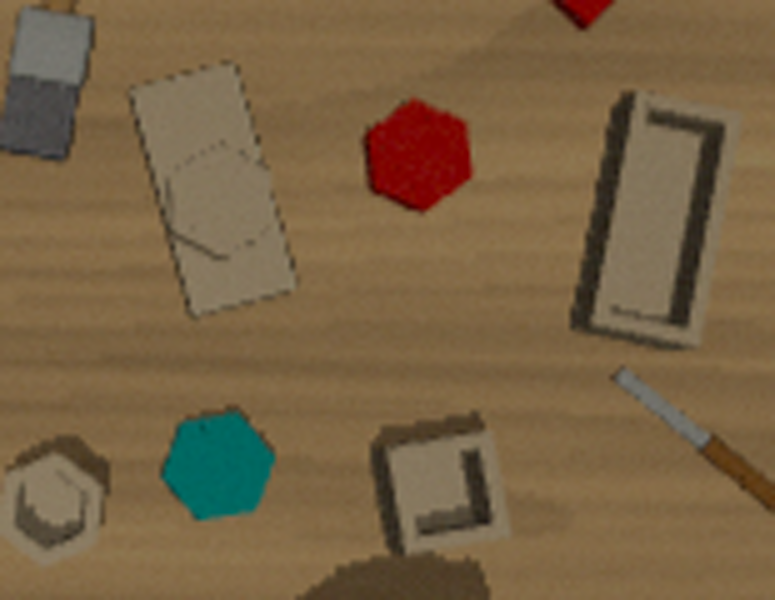

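The left crop shows oval, square, then round. The round is centred at about crop (570,172), and the square's corners are at (500,150), (537,248) and (635,212). In the right crop, the hex on the rect has corners at about (222,143) and (222,258). The rims are bright, so next I'll measure the pots by contour.

```bash
cat > meas.py <<'E'
from h import *
H={'oval':.045,'round':.06,'hex':.055,'square':.055,'rect':.045,'srect':.018,'soval':.018}
def comp(c,uv,smax=105,vmin=100):
    """outer contour (pixels) of the bright bisque blob nearest to uv"""
    hsv=cv2.cvtColor(c['img'],cv2.COLOR_BGR2HSV)
    k=4; hs=cv2.resize(hsv,None,fx=k,fy=k,interpolation=cv2.INTER_LINEAR)
    m=((hs[...,1]<smax)&(hs[...,2]>vmin)).astype(np.uint8)
    m=cv2.morphologyEx(m,cv2.MORPH_OPEN,np.ones((7,7),np.uint8))
    cs,_=cv2.findContours(m,cv2.RETR_EXTERNAL,cv2.CHAIN_APPROX_NONE)
    cs=[x for x in cs if cv2.contourArea(x)>16*40]
    b=max(cs,key=lambda x:cv2.pointPolygonTest(x,(uv[0]*k,uv[1]*k),True))
    return (b[:,0,:]+.5)/k-.5
def rect_mm(c,uv,z):
    w=ray(c,comp(c,uv),z)[:,:2]
    h=cv2.convexHull((w*1000).astype(np.float32))
    (x,y),(a,b),th=cv2.minAreaRect(h)
    if a<b: a,b,th=b,a,th-90
    (ex,ey),er=cv2.minEnclosingCircle(h)
    M=cv2.moments(h); 
    return [round(float(v),1) for v in (x,y,a,b,th,M['m10']/M['m00'],M['m01']/M['m00'],er)]
E
python3 - <<'E'
from meas import *
c=cam('top')
for n,uv in dict(oval=(195,175),round=(228,224),hex=(317,236),square=(393,232),rect=(440,180),srect=(357,185),soval=(285,160)).items():
    print(n,rect_mm(c,uv,H[n]))
Z=lambda p,o: [(p[0]+.5)/5-.5+o,(p[1]+.5)/5-.5+135]
print('round',ray(c,Z((570,172),170),.054))
print('sq',ray(c,[Z(p,170) for p in((500,150),(537,248),(635,212),(605,118))],.036))
print('hex',ray(c,[Z(p,315) for p in((222,143),(222,258),(168,180),(170,233),(272,165),(272,222))],.036))
E
```

```text
oval [589.7, 326.2, 130.3, 59.3, -14.5, 589.9, 326.0, 65.2]
round [458.1, 217.9, 44.9, 44.3, 49.1, 458.0, 217.6, 23.7]
hex [430.8, -26.7, 59.1, 54.5, -4.8, 430.9, -26.5, 30.2]
square [443.7, -234.6, 58.2, 57.1, 10.9, 443.9, -234.6, 39.2]
rect [591.3, -352.3, 130.1, 59.1, -11.0, 591.5, -352.3, 70.1]
srect [606.6, -114.2, 132.0, 63.7, 16.5, 606.6, -113.6, 70.6]
soval [606.3, 90.6, 132.4, 66.5, 10.4, 606.9, 89.4, 66.2]
round [[0.60648687 0.0846831  0.054     ]]
sq [[0.62033378 0.12407669 0.036     ]
 [0.56779422 0.10284371 0.036     ]
 [0.58815118 0.0508276  0.036     ]
 [0.63872375 0.06808315 0.036     ]]
hex [[ 0.62852619 -0.11587343  0.036     ]
 [ 0.56646478 -0.11654845  0.036     ]
 [ 0.60797024 -0.08714402  0.036     ]
 [ 0.57939952 -0.0885808   0.036     ]
 [ 0.61710548 -0.14281731  0.036     ]
 [ 0.58632985 -0.14309655  0.036     ]]
```

```bash
cat > go.py <<'E'
import sys
from h import *
from scipy.spatial.transform import Rotation as Ro
def rel(x,y,z,yawdeg):
    s=state(); R=Ro.from_quat(s['tool_rot']).as_matrix(); p=np.array(s['tcp_pos'])
    d=R.T@(np.array([x,y,z])-p)/.2
    psi=np.degrees(np.arctan2(R[1,0],R[0,0]))
    print('t',round(s['t'],2),'tcp',p.round(4),'yaw',psi.round(1),'open',round(s['opening'],4),'F',np.round(s['force'],1))
    print('shift',d.round(3),'turn',round(-(yawdeg-psi)/30,3))
if __name__=='__main__': rel(*map(float,sys.argv[1:5]))
E
python3 go.py 0.597 -0.116 0.15 1; python3 - <<'E'
from meas import *
c=cam('top')
for n,uv in dict(hex=(317,236)).items():
    w=ray(c,comp(c,uv),H[n])[:,:2]*1000
    h=cv2.convexHull(w.astype(np.float32))[:,0]
    print(cv2.approxPolyDP(h,4,True)[:,0])
    m=[cv2.moments(h)[k] for k in('m00','m10','m01')]; d=w-np.array(m[1:])/m[0]
    a=np.arctan2(d[:,1],d[:,0]); r=np.hypot(*d.T)
    da=np.gradient(np.unwrap(a)); f=np.sum(r*np.exp(6j*a)*np.abs(da)); print(np.degrees(np.angle(f))/6)
E
```

```text
t 0.2 tcp [ 0.1623 -0.6031  0.2525] yaw 15.1 open 0.0854 F [-0.2  0.  -0.2]
shift [ 2.732 -1.786  0.515] turn 0.469
[[460.13214   -30.642662 ]
 [451.1756     -4.060107 ]
 [417.9723      1.8278775]
 [401.59344   -21.228    ]
 [409.1512    -45.147785 ]
 [417.70422   -52.8169   ]
 [443.00662   -53.733418 ]]
-6.070470937168139
```

Request:
{"fn": "apply_moves", "kwargs": {"motion": [[[0.3,-0.2,0],0.2,0],[[0.6,-0.4,0],0.47,0],[[0.9,-0.6,0],0.47,0],[[1,-0.67,0],0.47,0],[[1,-0.67,0],0.47,0]]}}

```text
t: 0.88
tcp_pos: [0.3225, -0.4194, 0.2532]
tool_rot: [1.0, 0.011, 0.0, -0.001]
force: [-0.7, -0.2, 0.9]
opening: 0.0856
grip_force: 0.0
```

```bash
python3 go.py 0.597 -0.116 0.15 1
```

```text
t 0.88 tcp [ 0.3225 -0.4194  0.2532] yaw 1.3 open 0.0856 F [-0.7 -0.2  0.9]
shift [ 1.405 -1.486  0.518] turn 0.008
```

Request:
{"fn": "apply_moves", "kwargs": {"motion": [[[0.2,-0.2,0.0],0,0],[[0.4,-0.4,0],0,0],[[0.6,-0.6,0.1],0,0],[[0.8,-0.8,0.1],0,0],[[0.98,-0.98,0.2],0,0],[[0.98,-0.98,0.2],0,0],[[0.98,-0.98,0.2],0,0]]}}

```text
t: 1.75
tcp_pos: [0.513, -0.224, 0.2131]
tool_rot: [1.0, 0.008, -0.0, 0.0]
force: [-0.9, -0.9, 0.2]
opening: 0.0856
grip_force: 0.0
```

```bash
python3 go.py 0.597 -0.116 0.12 1
```

```text
t 1.75 tcp [ 0.513  -0.224   0.2131] yaw 1.0 open 0.0856 F [-0.9 -0.9  0.2]
shift [ 0.43  -0.533  0.465] turn -0.002
```

Request:
{"fn": "apply_moves", "kwargs": {"motion": [[[0.22,-0.27,0.15],0,0],[[0.43,-0.53,0.35],0,0],[[0.43,-0.53,0.465],0,0],[[0.43,-0.53,0.465],0,0],[[0.43,-0.53,0.465],0,0]]}}

```text
t: 2.38
tcp_pos: [0.5976, -0.1176, 0.1214]
tool_rot: [1.0, 0.007, 0.0, 0.001]
force: [-0.6, 0.0, 0.2]
opening: 0.0852
grip_force: 0.0
```

```bash
python3 go.py 0.597 -0.116 0.044 1; python3 - <<'E'
from h import *
c=cam('side'); uv=proj(c,[.6,-.116,.06])[0].astype(int); print(uv, proj(c,[[.597,-.116,.027],[.597,-.116,.098]]))
cv2.imwrite('pics/s1.png',cv2.resize(c['img'][uv[1]-75:uv[1]+75,uv[0]-100:uv[0]+100],None,fx=4,fy=4,interpolation=cv2.INTER_CUBIC))
E
```

```text
t 2.38 tcp [ 0.5976 -0.1176  0.1214] yaw 0.9 open 0.0852 F [-0.6  0.   0.2]
shift [-0.003 -0.009  0.387] turn -0.005
[321 183] [[322.20283962 193.63109327]
 [322.03132647 172.16387436]]
```

View pics/s1.png

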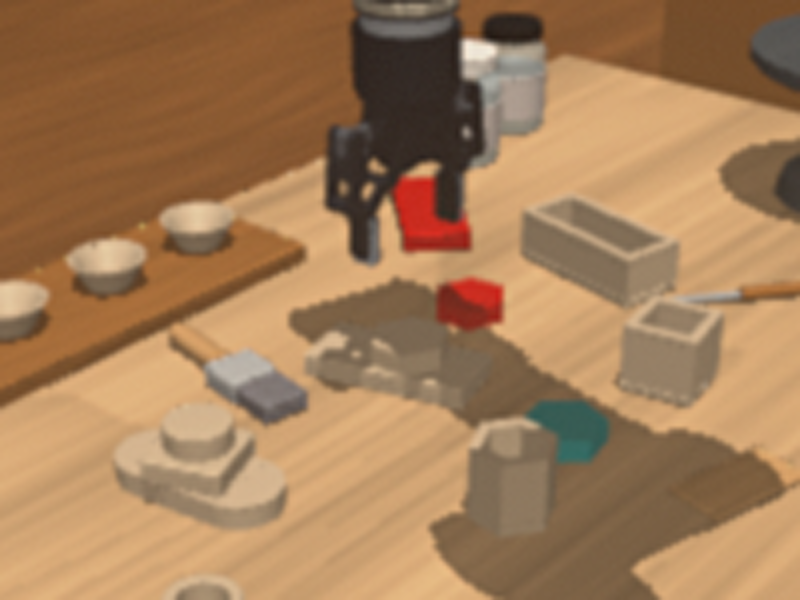

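The gripper hangs centred over the hex. The open tips are at crop (365,260) and (450,218), about 9 mm ahead of the TCP. I'll descend and close.

Request:
{"fn": "apply_moves", "kwargs": {"motion": [[[0,-0.01,0.15],0,0],[[0,-0.01,0.3],0,0],[[0,-0.01,0.4],0,0],[[0,-0.01,0.405],0,0],[[0,-0.01,0.405],0,0.5],[[0,-0.01,0.405],0,1],[[0,-0.01,0.405],0,1],[[0,-0.01,0.405],0,1]]}}

```text
t: 3.42
tcp_pos: [0.5994, -0.114, 0.0413]
tool_rot: [1.0, 0.008, 0.002, 0.001]
force: [-0.5, -0.8, 5.8]
opening: 0.0525
grip_force: 65.6
```

```bash
python3 go.py 0.597 -0.116 0.044 1
```

```text
t 3.42 tcp [ 0.5994 -0.114   0.0413] yaw 1.0 open 0.0525 F [-0.5 -0.8  5.8]
shift [-0.012  0.01  -0.014] turn -0.001
```

Request:
{"fn": "apply_moves", "kwargs": {"motion": [[[0,0,-0.1],0,1],[[0,0,-0.3],0,1],[[-0.1,-0.05,-0.45],0,1],[[-0.35,-0.18,-0.45],0.1,1],[[-0.6,-0.3,-0.45],0.2,1],[[-0.84,-0.44,-0.45],0.22,1],[[-0.84,-0.44,-0.45],0.22,1],[[-0.84,-0.44,-0.45],0.22,1]]}}

```text
t: 4.42
tcp_pos: [0.4289, -0.0283, 0.1303]
tool_rot: [0.999, -0.049, 0.001, 0.0]
force: [0.0, 0.1, 0.5]
opening: 0.0523
grip_force: 64.9
```

```bash
python3 go.py 0.432 -0.0267 0.080 -5.5;  python3 - <<'E'
from h import *
c=cam('side'); uv=proj(c,[.431,-.027,.08])[0].astype(int); print(uv, proj(c,[[.431,-.0267,.11]]))
cv2.imwrite('pics/s2.png',cv2.resize(c['img'][uv[1]-75:uv[1]+75,uv[0]-100:uv[0]+100],None,fx=4,fy=4,interpolation=cv2.INTER_CUBIC))
E
```

```text
t 4.42 tcp [ 0.4289 -0.0283  0.1303] yaw -5.6 open 0.0523 F [0.  0.1 0.5]
shift [ 0.014 -0.01   0.252] turn -0.004
[348 208] [[348.81388875 198.60302446]]
```

View pics/s2.png

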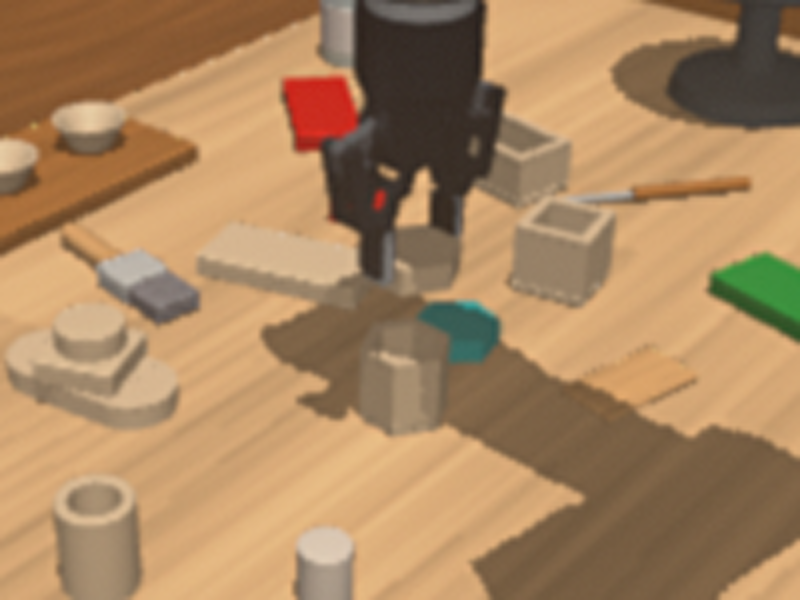

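The side view shows the hex lid held at crop (414,255), about 3 mm off the pot axis at crop 403. I'll correct for this and lower.

Request:
{"fn": "apply_moves", "kwargs": {"motion": [[[0.023,-0.011,0],0,1],[[0.023,-0.011,0.12],0,1],[[0.023,-0.011,0.22],0,1],[[0.023,-0.011,0.24],0,1],[[0.023,-0.011,0.255],0,1],[[0.023,-0.011,0.255],0,1]]}}

```text
t: 5.22
tcp_pos: [0.4337, -0.0268, 0.0787]
tool_rot: [0.999, -0.049, 0.001, 0.0]
force: [-0.6, -0.1, -0.6]
opening: 0.0527
grip_force: 64.9
```

```bash
python3 go.py 0.4335 -0.0267 0.078 -5.5
```

```text
t 5.22 tcp [ 0.4337 -0.0268  0.0787] yaw -5.7 open 0.0527 F [-0.6 -0.1 -0.6]
shift [-0.001 -0.     0.004] turn -0.005
```

Request:
{"fn": "apply_moves", "kwargs": {"motion": [[[0,0,0.008],0,1],[[0,0,0.012],0,1],[[0,0,0.012],0,1]]}}

```text
t: 5.6
tcp_pos: [0.434, -0.0268, 0.0782]
tool_rot: [0.999, -0.049, 0.001, 0.0]
force: [-4.7, 0.8, 14.2]
opening: 0.0526
grip_force: 66.6
```

Request:
{"fn": "apply_moves", "kwargs": {"motion": [[[0,0,0],0,0.3],[[0,0,0],0,0],[[0,0,0],0,0],[[0,0,-0.05],0,0],[[0,0,-0.25],0,0],[[0,0,-0.4],0,0],[[0,0,-0.4],0,0],[[0,0,-0.4],0,0]]}}

```text
t: 6.6
tcp_pos: [0.4324, -0.0265, 0.1556]
tool_rot: [0.999, -0.049, -0.0, -0.0]
force: [-0.4, 0.2, 0.2]
opening: 0.0854
grip_force: 0.0
```

```bash
python3 go.py 0.6065 0.0847 0.12 -5.6
```

```text
t 6.6 tcp [ 0.4324 -0.0265  0.1556] yaw -5.6 open 0.0854 F [-0.4  0.2  0.2]
shift [ 0.812 -0.639  0.177] turn -0.001
```

Request:
{"fn": "apply_moves", "kwargs": {"motion": [[[0.27,-0.21,0],0,0],[[0.54,-0.42,0.0],0,0],[[0.812,-0.639,0.1],0,0],[[0.812,-0.639,0.18],0,0],[[0.812,-0.639,0.18],0,0],[[0.812,-0.639,0.18],0,0]]}}

```text
t: 7.35
tcp_pos: [0.6054, 0.0842, 0.1184]
tool_rot: [0.999, -0.049, -0.002, 0.0]
force: [0.1, -0.5, 0.2]
opening: 0.0853
grip_force: 0.0
```

```bash
python3 go.py 0.6065 0.0847 0.059 -5.6
```

```text
t 7.35 tcp [0.6054 0.0842 0.1184] yaw -5.6 open 0.0853 F [ 0.1 -0.5  0.2]
shift [ 0.006 -0.003  0.297] turn -0.001
```

Request:
{"fn": "apply_moves", "kwargs": {"motion": [[[0.006,-0.003,0.12],0,0],[[0.006,-0.003,0.24],0,0],[[0.006,-0.003,0.297],0,0],[[0.006,-0.003,0.297],0,0.3],[[0.006,-0.003,0.297],0,1],[[0.006,-0.003,0.297],0,1],[[0.006,-0.003,0.297],0,1],[[0.006,-0.003,0.297],0,1]]}}

```text
t: 8.35
tcp_pos: [0.6099, 0.0851, 0.0623]
tool_rot: [0.999, -0.049, 0.002, -0.0]
force: [-0.5, -0.7, 5.3]
opening: 0.0457
grip_force: 61.8
```

```bash
python3 go.py 0.458 0.2178 0.15 -5.6
```

```text
t 8.35 tcp [0.6099 0.0851 0.0623] yaw -5.6 open 0.0457 F [-0.5 -0.7  5.3]
shift [-0.819 -0.586 -0.441] turn -0.001
```

Request:
{"fn": "apply_moves", "kwargs": {"motion": [[[0,0,-0.1],0,1],[[0,0,-0.3],0,1],[[-0.1,-0.07,-0.4],0,1],[[-0.33,-0.24,-0.4],0,1],[[-0.56,-0.41,-0.4],0,1],[[-0.79,-0.585,-0.4],0,1],[[-0.79,-0.585,-0.4],0,1],[[-0.79,-0.585,-0.4],0,1]]}}

```text
t: 9.35
tcp_pos: [0.4632, 0.2173, 0.1413]
tool_rot: [0.999, -0.049, 0.001, -0.0]
force: [0.9, 0.3, -0.0]
opening: 0.0459
grip_force: 61.5
```

```bash
python3 go.py 0.461 0.2178 0.088 -5.6;  python3 - <<'E'
from meas import *
c=cam('side'); uv=proj(c,[.458,.218,.08])[0].astype(int); print(uv, proj(c,[[.458,.218,.11]]))
a=cv2.resize(c['img'][uv[1]-75:uv[1]+75,uv[0]-50:uv[0]+50],None,fx=4,fy=4,interpolation=cv2.INTER_CUBIC)
c=cam('top');uv=proj(c,[.52,-.08,.04])[0].astype(int); print(uv)
b=cv2.resize(c['img'][uv[1]-75:uv[1]+75,uv[0]-50:uv[0]+50],None,fx=4,fy=4,interpolation=cv2.INTER_CUBIC)
cv2.imwrite('pics/s3.png',np.hstack([a,b]))
print(rect_mm(c,(357,172),.018)); print('hex',rect_mm(c,(325,236),.073))
E
```

```text
t 9.35 tcp [0.4632 0.2173 0.1413] yaw -5.6 open 0.0459 F [ 0.9  0.3 -0. ]
shift [-0.011 -0.001  0.267] turn 0.001
[269 249] [[268.28066049 237.99296961]]
[345 203]
[606.4, -113.3, 133.1, 62.4, 16.3, 606.4, -113.2, 71.1]
hex [432.8, -25.9, 60.6, 57.0, 0.9, 432.6, -26.0, 31.6]
```

View pics/s3.png

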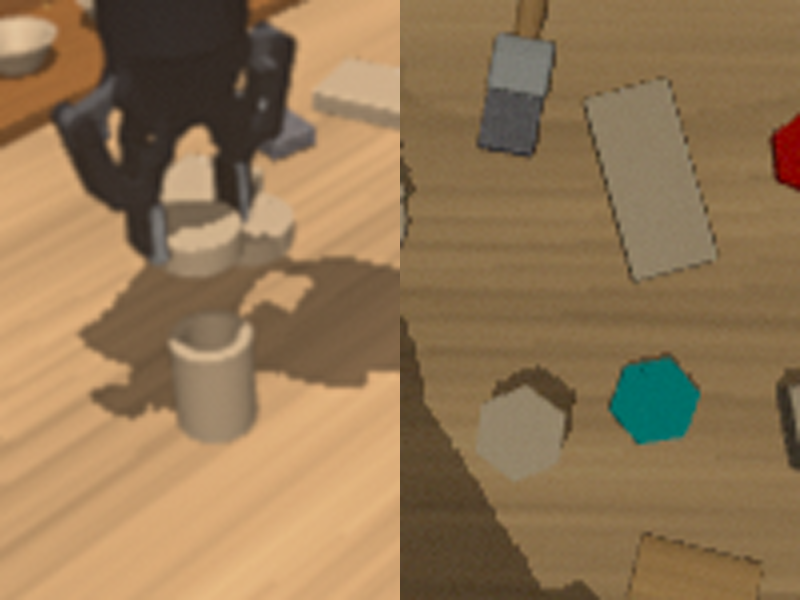

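The hex lid sits well on its pot, at crop (521,432) in the right half. The round lid is held at about crop (199,235), with the pot rim at (211,330), so it's a couple of mm too far to the left. I'll correct and lower.

Request:
{"fn": "apply_moves", "kwargs": {"motion": [[[-0.013,0.003,0.05],0,1],[[-0.013,0.003,0.15],0,1],[[-0.013,0.003,0.24],0,1],[[-0.013,0.003,0.26],0,1],[[-0.013,0.003,0.272],0,1],[[-0.013,0.003,0.272],0,1]]}}

```text
t: 10.2
tcp_pos: [0.4606, 0.2168, 0.0866]
tool_rot: [0.999, -0.049, 0.0, -0.0]
force: [-0.1, -0.2, -0.6]
opening: 0.0455
grip_force: 61.4
```

Request:
{"fn": "apply_moves", "kwargs": {"motion": [[[0,0,0.006],0,1],[[0,0,0.012],0,1],[[0,0,0.012],0,1]]}}

```text
t: 10.58
tcp_pos: [0.4611, 0.217, 0.0863]
tool_rot: [0.999, -0.049, 0.001, -0.0]
force: [-3.1, -3.3, 15.3]
opening: 0.0456
grip_force: 62.9
```

Request:
{"fn": "apply_moves", "kwargs": {"motion": [[[0,0,0],0,0.3],[[0,0,0],0,0],[[0,0,0],0,0],[[0,0,-0.05],0,0],[[0,0,-0.2],0,0],[[0.1,0.2,-0.35],0,0],[[0.3,0.5,-0.35],0,0],[[0.5,0.8,-0.35],0,0]]}}

```text
t: 11.58
tcp_pos: [0.5361, 0.0635, 0.1553]
tool_rot: [0.999, -0.049, 0.001, -0.0]
force: [0.8, 0.4, 0.3]
opening: 0.0856
grip_force: 0.0
```

```bash
python3 go.py 0.6064 -0.1133 0.10 15.8
```

```text
t 11.57 tcp [0.5361 0.0635 0.1553] yaw -5.6 open 0.0856 F [0.8 0.4 0.3]
shift [0.435 0.846 0.277] turn -0.712
```

Request:
{"fn": "apply_moves", "kwargs": {"motion": [[[0.1,0.25,0],-0.2,0],[[0.25,0.5,0],-0.5,0],[[0.44,0.83,0.0],-0.71,0],[[0.435,0.84,0.1],-0.71,0],[[0.435,0.84,0.2],-0.71,0],[[0.435,0.84,0.27],-0.71,0],[[0.435,0.84,0.27],-0.71,0]]}}

```text
t: 12.45
tcp_pos: [0.6024, -0.109, 0.0972]
tool_rot: [0.991, 0.137, -0.002, -0.001]
force: [0.5, 0.1, -0.1]
opening: 0.0852
grip_force: 0.0
```

```bash
python3 go.py 0.6064 -0.1133 0.024 15.8; python3 - <<'E'
from meas import *
c=cam('top');uv=proj(c,[.54,.15,.04])[0].astype(int); print(uv-[80,60])
b=cv2.resize(c['img'][uv[1]-60:uv[1]+60,uv[0]-80:uv[0]+80],None,fx=5,fy=5,interpolation=cv2.INTER_CUBIC)
cv2.imwrite('pics/t4.png',b)
print('round',rect_mm(c,(231,224),.078))
E
```

```text
t 12.45 tcp [ 0.6024 -0.109   0.0972] yaw 15.8 open 0.0852 F [ 0.5  0.1 -0.1]
shift [0.015 0.027 0.366] turn -0.001
[178 134]
round [457.5, 218.1, 47.8, 46.8, 1.1, 457.5, 218.2, 25.2]
```

View pics/t4.png

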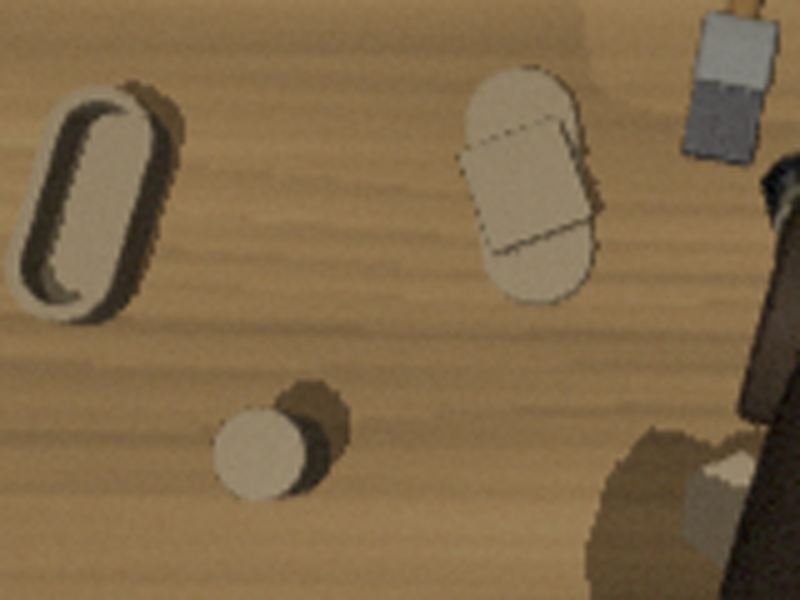

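The top view shows the round lid exactly on its pot (at 457.5, 218.1 mm). The square lid's corners are at crop (460,155), (557,117), (592,212) and (497,253). Now I'll grasp the rect.

Request:
{"fn": "apply_moves", "kwargs": {"motion": [[[0.015,0.027,0.1],0,0],[[0.015,0.027,0.25],0,0],[[0.015,0.027,0.35],0,0],[[0.015,0.027,0.373],0,0],[[0.015,0.027,0.373],0,0.2],[[0.015,0.027,0.373],0,1],[[0.015,0.027,0.373],0,1],[[0.015,0.027,0.373],0,1]]}}

```text
t: 13.5
tcp_pos: [0.6104, -0.1158, 0.0264]
tool_rot: [0.991, 0.136, 0.001, 0.001]
force: [1.0, 0.1, 3.8]
opening: 0.0585
grip_force: 66.5
```

```bash
python3 go.py 0.5914 -0.3523 0.12 -11
```

```text
t 13.5 tcp [ 0.6104 -0.1158  0.0264] yaw 15.7 open 0.0585 F [1.  0.1 3.8]
shift [-0.409  1.114 -0.467] turn 0.888
```

Request:
{"fn": "apply_moves", "kwargs": {"motion": [[[0,0,-0.1],0,1],[[0,0,-0.3],0,1],[[0,0.1,-0.47],0.1,1],[[-0.1,0.3,-0.47],0.3,1],[[-0.2,0.5,-0.47],0.5,1],[[-0.3,0.75,-0.47],0.7,1],[[-0.39,0.98,-0.47],0.87,1],[[-0.39,0.98,-0.47],0.88,1]]}}

```text
t: 14.5
tcp_pos: [0.586, -0.3294, 0.12]
tool_rot: [0.995, -0.096, 0.001, 0.001]
force: [-0.1, 0.2, -2.0]
opening: 0.0581
grip_force: 65.9
```

```bash
python3 go.py 0.5944 -0.3529 0.10 -11
```

```text
t 14.5 tcp [ 0.586  -0.3294  0.12  ] yaw -11.0 open 0.0581 F [-0.1  0.2 -2. ]
shift [0.064 0.107 0.1  ] turn -0.001
```

Request:
{"fn": "apply_moves", "kwargs": {"motion": [[[0.06,0.1,0.05],0,1],[[0.06,0.1,0.1],0,1],[[0.06,0.1,0.1],0,1],[[0.06,0.1,0.1],0,1]]}}

```text
t: 15.0
tcp_pos: [0.5947, -0.3457, 0.0989]
tool_rot: [0.996, -0.093, -0.001, -0.0]
force: [0.9, 0.1, -3.1]
opening: 0.0581
grip_force: 65.9
```

```bash
python3 go.py 0.5944 -0.3529 0.072 -11; python3 - <<'E'
from meas import *
c=cam('side'); uv=proj(c,[.591,-.352,.06])[0].astype(int); print(uv, proj(c,[[.591,-.352,.045],[.591,-.352,.09]])-uv)
a=cv2.resize(c['img'][uv[1]-60:uv[1]+60,uv[0]-80:uv[0]+80],None,fx=5,fy=5,interpolation=cv2.INTER_CUBIC)
cv2.imwrite('pics/s5.png',a)
E
```

```text
t 15.0 tcp [ 0.5947 -0.3457  0.0989] yaw -10.7 open 0.0581 F [ 0.9  0.1 -3.1]
shift [0.005 0.036 0.134] turn 0.011
[370 159] [[-0.05146281  4.29323006]
 [ 0.69143287 -8.2519119 ]]
```

View pics/s5.png

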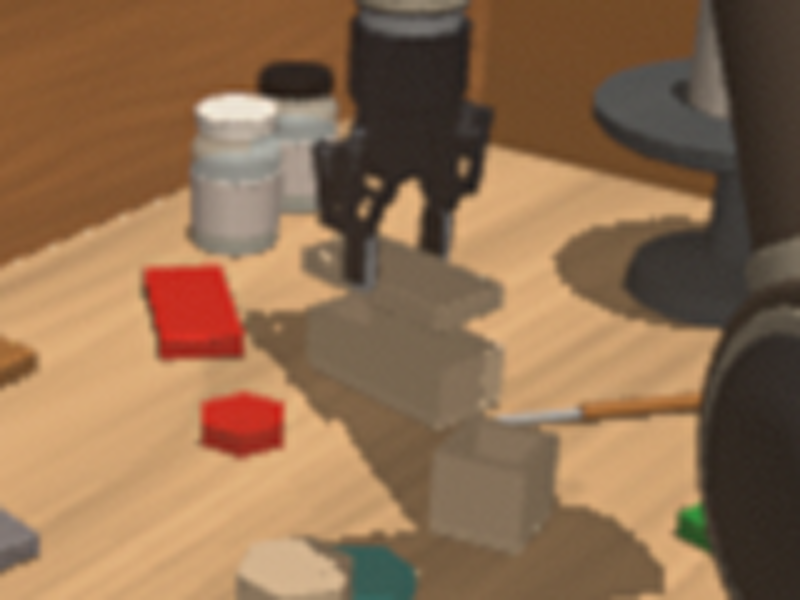

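The side view shows the rect lid straight above its pot. Both span crop columns 303 to 502. I'll correct y and lower.

Request:
{"fn": "apply_moves", "kwargs": {"motion": [[[0.0,0.036,0.0],0,1],[[0.0,0.036,0.06],0,1],[[0.0,0.036,0.1],0,1],[[0.0,0.036,0.115],0,1],[[0.0,0.036,0.125],0,1],[[0.0,0.036,0.125],0,1]]}}

```text
t: 15.8
tcp_pos: [0.5937, -0.3542, 0.0739]
tool_rot: [0.996, -0.094, -0.0, -0.0]
force: [0.2, 0.0, -1.9]
opening: 0.0581
grip_force: 65.9
```

```bash
python3 go.py 0.5944 -0.3529 0.072 -11
```

```text
t 15.8 tcp [ 0.5937 -0.3542  0.0739] yaw -10.7 open 0.0581 F [ 0.2  0.  -1.9]
shift [ 0.002 -0.007  0.01 ] turn 0.009
```

Request:
{"fn": "apply_moves", "kwargs": {"motion": [[[0.002,-0.006,0.006],0,1],[[0.002,-0.006,0.012],0,1],[[0.002,-0.006,0.02],0,1],[[0.002,-0.006,0.02],0,1]]}}

```text
t: 16.3
tcp_pos: [0.5945, -0.3532, 0.0714]
tool_rot: [0.996, -0.094, 0.0, 0.0]
force: [-3.7, 1.6, 4.5]
opening: 0.0579
grip_force: 66.7
```

Request:
{"fn": "apply_moves", "kwargs": {"motion": [[[0,0,0],0,0.3],[[0,0,0],0,0],[[0,0,0],0,0],[[0,0,-0.05],0,0],[[0,0,-0.25],0,0],[[0,-0.1,-0.4],0,0],[[0,-0.5,-0.4],-0.3,0],[[0,-0.8,-0.4],-0.5,0]]}}

```text
t: 17.3
tcp_pos: [0.6222, -0.2103, 0.152]
tool_rot: [0.999, 0.038, 0.002, 0.001]
force: [0.6, -0.9, -0.4]
opening: 0.0855
grip_force: 0.0
```

```bash
python3 - <<'E'
from meas import *
c=cam('top')
Z=lambda p:[(p[0]+.5)/5-.5+178,(p[1]+.5)/5-.5+134]
P=ray(c,[Z(p) for p in((460,155),(557,117),(592,212),(497,253))],.036)[:,:2]
print(P.round(4),P.mean(0)); print(np.degrees(np.arctan2(*(P[1]-P[2])[::-1])),np.degrees(np.arctan2(*(P[0]-P[3])[::-1])))
for n,uv,z in(('rect',(446,180),.063),('square',(393,232),.055)): print(n,rect_mm(c,uv,z))
import go; x,y=P.mean(0); go.rel(x,y,.11,20)
E
```

```text
[[0.6203 0.1241]
 [0.6419 0.0725]
 [0.5908 0.0525]
 [0.5678 0.1028]] [0.6052126  0.08796914]
21.34755705187496 22.00526672935344
rect [611.0, -343.4, 66.5, 35.5, -11.4, 610.9, -342.7, 35.4]
square [612.2, -345.9, 67.0, 35.7, -11.4, 612.1, -345.2, 35.6]
t 17.35 tcp [ 0.6228 -0.2011  0.1511] yaw 4.7 open 0.0856 F [-0.5  3.6 -0.2]
shift [ 0.031 -1.446  0.215] turn -0.508
```

Request:
{"fn": "apply_moves", "kwargs": {"motion": [[[0,-0.25,0],-0.2,0],[[0,-0.5,0],-0.4,0],[[0.0,-0.75,0],-0.55,0],[[0.0,-0.98,0],-0.55,0],[[0.0,-0.98,0],-0.55,0],[[0.0,-0.98,0],-0.55,0]]}}

```text
t: 18.1
tcp_pos: [0.6071, -0.0156, 0.1506]
tool_rot: [0.984, 0.18, 0.0, 0.0]
force: [-0.1, 0.2, 0.1]
opening: 0.0855
grip_force: 0.0
```

```bash
python3 - <<'E'
from meas import *
import go; go.rel(.6052,.088,.10,21.5)
c=cam('top')
for n,uv,z in(('rect',(446,180),.063),('square',(393,232),.055)): print(n,rect_mm(c,uv,z))
E
```

```text
t 18.1 tcp [ 0.6071 -0.0156  0.1506] yaw 20.8 open 0.0855 F [-0.1  0.2  0.1]
shift [ 0.175 -0.488  0.253] turn -0.024
rect [592.1, -353.3, 132.0, 62.0, -10.5, 592.5, -352.8, 71.1]
square [444.0, -234.5, 58.7, 57.8, 10.6, 443.9, -234.4, 39.8]
```

Request:
{"fn": "apply_moves", "kwargs": {"motion": [[[0.08,-0.25,0],-0.024,0],[[0.175,-0.488,0.0],-0.024,0],[[0.175,-0.488,0.15],-0.024,0],[[0.175,-0.488,0.25],-0.024,0],[[0.175,-0.488,0.25],-0.024,0],[[0.175,-0.488,0.25],-0.024,0]]}}

```text
t: 18.9
tcp_pos: [0.6055, 0.0873, 0.1004]
tool_rot: [0.983, 0.185, 0.0, 0.0]
force: [-0.5, 0.1, 0.5]
opening: 0.0858
grip_force: 0.0
```

```bash
python3 go.py .6052 .088 .041 21.5
```

```text
t 18.9 tcp [0.6055 0.0873 0.1004] yaw 21.4 open 0.0858 F [-0.5  0.1  0.5]
shift [-0.    -0.004  0.297] turn -0.004
```

Request:
{"fn": "apply_moves", "kwargs": {"motion": [[[0,-0.004,0.1],0,0],[[0,-0.004,0.22],0,0],[[0,-0.004,0.297],0,0],[[0,-0.004,0.297],0,0],[[0,-0.004,0.297],0,0.2],[[0,-0.004,0.297],0,1],[[0,-0.004,0.297],0,1],[[0,-0.004,0.297],0,1]]}}

```text
t: 19.9
tcp_pos: [0.6059, 0.0893, 0.0421]
tool_rot: [0.982, 0.186, 0.002, 0.0]
force: [0.1, 0.4, 6.6]
opening: 0.0562
grip_force: 66.1
```

```bash
python3 go.py .444 -.2345 .13 10.7
```

```text
t 19.9 tcp [0.6059 0.0893 0.0421] yaw 21.5 open 0.0562 F [0.1 0.4 6.6]
shift [-1.345  1.211 -0.442] turn 0.359
```

Request:
{"fn": "apply_moves", "kwargs": {"motion": [[[0,0,-0.1],0,1],[[0,0,-0.3],0,1],[[-0.1,0.1,-0.5],0,1],[[-0.3,0.28,-0.5],0.1,1],[[-0.5,0.46,-0.5],0.2,1],[[-0.7,0.64,-0.5],0.3,1],[[-0.9,0.82,-0.5],0.36,1],[[-0.99,0.9,-0.5],0.36,1]]}}

```text
t: 20.9
tcp_pos: [0.4843, -0.1527, 0.1412]
tool_rot: [0.996, 0.092, -0.0, 0.0]
force: [0.4, 0.1, -1.7]
opening: 0.0565
grip_force: 65.4
```

```bash
python3 go.py .445 -.2343 .10 10.7
```

```text
t 20.9 tcp [ 0.4843 -0.1527  0.1412] yaw 10.5 open 0.0565 F [ 0.4  0.1 -1.7]
shift [-0.268  0.365  0.206] turn -0.005
```

Request:
{"fn": "apply_moves", "kwargs": {"motion": [[[-0.12,0.17,0],0,1],[[-0.25,0.34,0],0,1],[[-0.25,0.34,0.1],0,1],[[-0.25,0.34,0.2],0,1],[[-0.25,0.34,0.2],0,1],[[-0.25,0.34,0.2],0,1]]}}

```text
t: 21.65
tcp_pos: [0.45, -0.227, 0.1015]
tool_rot: [0.996, 0.093, 0.0, 0.0]
force: [-0.3, 0.5, -0.9]
opening: 0.0564
grip_force: 65.4
```

```bash
python3 go.py .445 -.2343 .0795 10.7
```

```text
t 21.65 tcp [ 0.45   -0.227   0.1015] yaw 10.7 open 0.0564 F [-0.3  0.5 -0.9]
shift [-0.031  0.031  0.11 ] turn -0.0
```

Request:
{"fn": "apply_moves", "kwargs": {"motion": [[[-0.031,0.031,0],0,1],[[-0.031,0.031,0.03],0,1],[[-0.031,0.031,0.07],0,1],[[-0.031,0.031,0.1],0,1],[[-0.031,0.031,0.1],0,1],[[-0.031,0.031,0.1],0,1]]}}

```text
t: 22.4
tcp_pos: [0.4447, -0.234, 0.0805]
tool_rot: [0.996, 0.093, -0.0, -0.0]
force: [0.3, 0.2, -2.1]
opening: 0.0564
grip_force: 65.5
```

```bash
python3 go.py .445 -.2343 .0795 10.7; python3 - <<'E'
from meas import *
c=cam('side'); uv=proj(c,[.444,-.234,.06])[0].astype(int)
a=cv2.resize(c['img'][uv[1]-60:uv[1]+60,uv[0]-80:uv[0]+80],None,fx=5,fy=5,interpolation=cv2.INTER_CUBIC)
cv2.imwrite('pics/s6.png',a)
E
```

```text
t 22.4 tcp [ 0.4447 -0.234   0.0805] yaw 10.7 open 0.0564 F [ 0.3  0.2 -2.1]
shift [0.001 0.002 0.005] turn -0.0
```

View pics/s6.png

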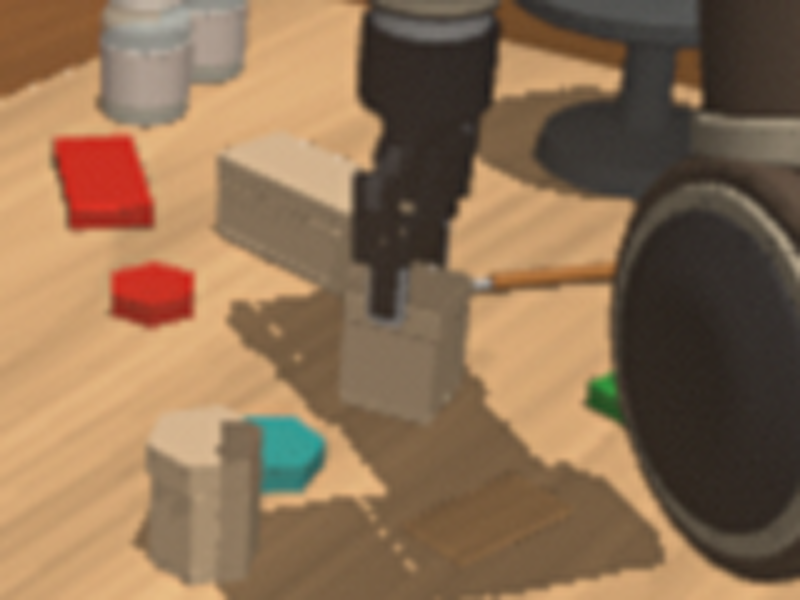

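The square lid is lined up just above its pot, at crop (405,300). The closed rect and hex pots look right. I'll settle it and release.

Request:
{"fn": "apply_moves", "kwargs": {"motion": [[[0,0,0.006],0,1],[[0,0,0.012],0,1],[[0,0,0.014],0,1],[[0,0,0.014],0,1]]}}

```text
t: 22.95
tcp_pos: [0.4449, -0.2343, 0.0791]
tool_rot: [0.996, 0.093, -0.0, -0.0]
force: [-2.1, 1.7, 6.2]
opening: 0.0564
grip_force: 66.4
```

Request:
{"fn": "apply_moves", "kwargs": {"motion": [[[0,0,0],0,0.3],[[0,0,0],0,0],[[0,0,0],0,0],[[0,0,-0.05],0,0],[[0,0,-0.25],0,0],[[0.1,-0.1,-0.4],0,0],[[0.3,-0.4,-0.4],0,0],[[0.5,-0.7,-0.4],0,0]]}}

```text
t: 23.95
tcp_pos: [0.511, -0.095, 0.1596]
tool_rot: [0.996, 0.092, 0.002, 0.001]
force: [0.2, -1.1, 0.7]
opening: 0.0853
grip_force: 0.0
```

```bash
python3 - <<'E'
from meas import *
import go
c=cam('top')
for n,uv,z in(('square',(400,232),.073),('oval lid',(285,171),.018),('oval pot',(195,175),.045)): print(n,rect_mm(c,uv,z))
go.rel(.606,.09,.11,8)
E
```

```text
square [445.1, -238.2, 59.3, 50.7, 10.9, 442.9, -242.5, 37.3]
oval lid [607.1, 88.7, 132.8, 62.6, 9.1, 607.0, 88.5, 66.4]
oval pot [589.7, 326.2, 130.3, 59.6, -14.5, 589.7, 326.0, 65.1]
t 24.0 tcp [ 0.5131 -0.0878  0.1595] yaw 10.8 open 0.0853 F [2.  4.3 0.2]
shift [ 0.621 -0.786  0.254] turn 0.093
```

Request:
{"fn": "apply_moves", "kwargs": {"motion": [[[0.2,-0.25,0],0.06,0],[[0.4,-0.5,0],0.06,0],[[0.6,-0.77,0.0],0.06,0],[[0.6,-0.77,0.12],0.06,0],[[0.6,-0.77,0.25],0.06,0],[[0.6,-0.77,0.25],0.06,0]]}}

```text
t: 24.75
tcp_pos: [0.5967, 0.0779, 0.1058]
tool_rot: [0.997, 0.078, -0.003, -0.0]
force: [-0.0, 0.4, 0.0]
opening: 0.0853
grip_force: 0.0
```

```bash
python3 go.py .607 .0886 .023 9.1
```

```text
t 24.75 tcp [0.5967 0.0779 0.1058] yaw 8.9 open 0.0853 F [-0.   0.4  0. ]
shift [ 0.061 -0.045  0.414] turn -0.006
```

Request:
{"fn": "apply_moves", "kwargs": {"motion": [[[0.055,-0.045,0.1],0,0],[[0.055,-0.045,0.2],0,0],[[0.055,-0.045,0.2],0,0],[[0.055,-0.045,0.2],0,0]]}}

```text
t: 25.25
tcp_pos: [0.6084, 0.088, 0.0683]
tool_rot: [0.997, 0.077, 0.0, 0.0]
force: [-0.8, -0.2, -0.5]
opening: 0.0855
grip_force: 0.0
```

```bash
python3 go.py .607 .0886 .023 9.1;  python3 - <<'E'
from meas import *
c=cam('top')
print(rect_mm(c,(400,232),.073))
E
```

```text
t 25.25 tcp [0.6084 0.088  0.0683] yaw 8.9 open 0.0855 F [-0.8 -0.2 -0.5]
shift [-0.006 -0.004  0.226] turn -0.008
[444.3, -234.6, 60.0, 59.2, 10.6, 444.2, -234.4, 40.0]
```

The square is placed exactly. Now I'll grasp the oval.

Request:
{"fn": "apply_moves", "kwargs": {"motion": [[[-0.006,-0.004,0.1],0,0],[[-0.006,-0.004,0.2],0,0],[[-0.006,-0.004,0.226],0,0],[[-0.006,-0.004,0.226],0,0.2],[[-0.006,-0.004,0.226],0,1],[[-0.006,-0.004,0.226],0,1],[[-0.006,-0.004,0.226],0,1]]}}

```text
t: 26.18
tcp_pos: [0.6074, 0.0891, 0.023]
tool_rot: [0.997, 0.077, 0.0, -0.0]
force: [0.4, -0.3, -1.1]
opening: 0.0582
grip_force: 67.7
```

```bash
python3 go.py .591 .3262 .12 -14.5
```

```text
t 26.18 tcp [0.6074 0.0891 0.023 ] yaw 8.9 open 0.0582 F [ 0.4 -0.3 -1.1]
shift [ 0.102 -1.184 -0.485] turn 0.779
```

Request:
{"fn": "apply_moves", "kwargs": {"motion": [[[0,0,-0.1],0,1],[[0,0,-0.3],0,1],[[0,-0.1,-0.45],0.1,1],[[0,-0.3,-0.45],0.3,1],[[0.05,-0.5,-0.45],0.5,1],[[0.08,-0.75,-0.45],0.7,1],[[0.1,-0.98,-0.45],0.78,1],[[0.1,-0.98,-0.45],0.78,1]]}}

```text
t: 27.18
tcp_pos: [0.5963, 0.2895, 0.1142]
tool_rot: [0.992, -0.124, 0.001, -0.001]
force: [0.3, -0.6, -2.4]
opening: 0.0581
grip_force: 67.5
```

```bash
python3 go.py .590 .3261 .085 -14.5
```

```text
t 27.18 tcp [0.5963 0.2895 0.1142] yaw -14.3 open 0.0581 F [ 0.3 -0.6 -2.4]
shift [-0.076 -0.169  0.146] turn 0.007
```

Request:
{"fn": "apply_moves", "kwargs": {"motion": [[[-0.065,-0.15,0],0,1],[[-0.065,-0.15,0.05],0,1],[[-0.065,-0.15,0.14],0,1],[[-0.065,-0.15,0.14],0,1],[[-0.065,-0.15,0.14],0,1]]}}

```text
t: 27.8
tcp_pos: [0.5914, 0.3169, 0.084]
tool_rot: [0.992, -0.127, -0.001, 0.0]
force: [0.0, 0.1, -2.2]
opening: 0.0581
grip_force: 67.4
```

```bash
python3 go.py .590 .3261 .0695 -14.5; python3 - <<'E'
from meas import *
c=cam('side'); uv=proj(c,[.59,.326,.06])[0].astype(int)
a=cv2.resize(c['img'][uv[1]-60:uv[1]+60,uv[0]-80:uv[0]+80],None,fx=5,fy=5,interpolation=cv2.INTER_CUBIC)
cv2.imwrite('pics/s7.png',a)
E
```

```text
t 27.8 tcp [0.5914 0.3169 0.084 ] yaw -14.6 open 0.0581 F [ 0.   0.1 -2.2]
shift [-0.018 -0.043  0.073] turn -0.003
```

View pics/s7.png

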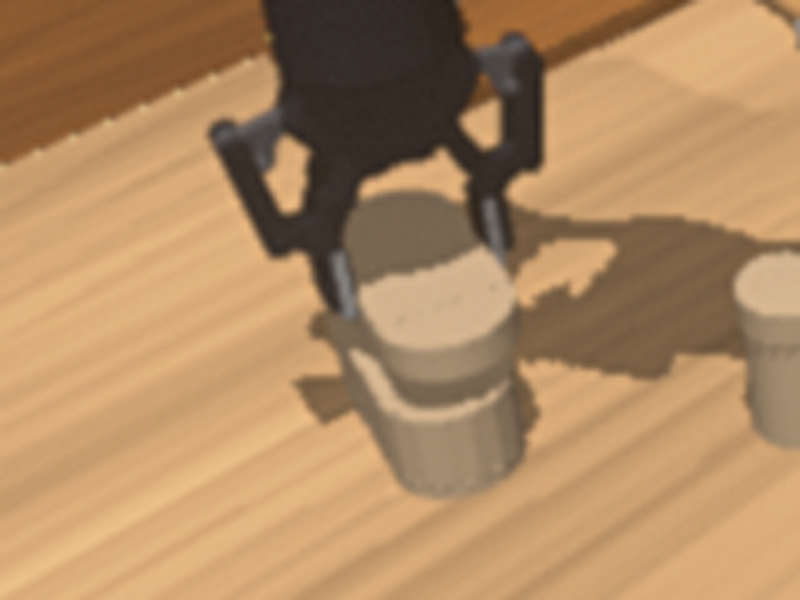

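The oval lid hangs at crop (435,285), in line with its pot but about 9 mm short in y. I'll shift, then lower.

Request:
{"fn": "apply_moves", "kwargs": {"motion": [[[-0.018,-0.043,0],0,1],[[-0.018,-0.043,0.02],0,1],[[-0.018,-0.043,0.05],0,1],[[-0.018,-0.043,0.065],0,1],[[-0.018,-0.043,0.065],0,1],[[-0.018,-0.043,0.065],0,1]]}}

```text
t: 28.6
tcp_pos: [0.5903, 0.3272, 0.0716]
tool_rot: [0.992, -0.126, 0.0, 0.0]
force: [0.6, 0.1, -2.2]
opening: 0.058
grip_force: 67.5
```

```bash
python3 go.py .590 .3261 .068 -14.5
```

```text
t 28.6 tcp [0.5903 0.3272 0.0716] yaw -14.5 open 0.058 F [ 0.6  0.1 -2.2]
shift [0.    0.006 0.018] turn -0.001
```

Request:
{"fn": "apply_moves", "kwargs": {"motion": [[[0,0.005,0.008],0,1],[[0,0.005,0.015],0,1],[[0,0.005,0.021],0,1],[[0,0.005,0.023],0,1],[[0,0.005,0.023],0,1]]}}

```text
t: 29.22
tcp_pos: [0.59, 0.3263, 0.068]
tool_rot: [0.992, -0.126, -0.0, 0.0]
force: [-2.2, -0.8, 5.7]
opening: 0.0584
grip_force: 68.3
```

Request:
{"fn": "apply_moves", "kwargs": {"motion": [[[0,0,0],0,0.3],[[0,0,0],0,0],[[0,0,0],0,0],[[0,0,-0.05],0,0],[[0,0,-0.25],0,0],[[0,0.1,-0.45],0,0],[[0,0.4,-0.5],0,0],[[0,0.9,-0.5],0,0]]}}

```text
t: 30.22
tcp_pos: [0.5556, 0.1879, 0.1699]
tool_rot: [0.992, -0.125, 0.003, -0.001]
force: [1.1, 0.5, -0.0]
opening: 0.0859
grip_force: 0.0
```

Request:
{"fn": "apply_moves", "kwargs": {"motion": [[[0,0,0],0,0],[[0,0,0],0,0],[[0,0,0],0,0]]}}

```text
t: 30.6
tcp_pos: [0.555, 0.1897, 0.1675]
tool_rot: [0.992, -0.126, 0.001, -0.0]
force: [0.6, 0.2, -0.0]
opening: 0.0854
grip_force: 0.0
```

```bash
python3 - <<'E'
from meas import *
c=cam('top','top9.png')
for n,uv,z in(('oval',(195,175),.063),('round',(231,224),.078),('rect',(446,180),.063),('square',(400,232),.073)): print(n,rect_mm(c,uv,z))
print(state()['t'],state()['force'])
E
```

```text
oval [537.0, 329.2, 50.6, 22.9, -75.6, 538.4, 330.4, 25.7]
round [355.5, 141.0, 31.4, 31.1, 1.1, 355.4, 141.0, 17.1]
rect [592.1, -353.2, 132.1, 62.0, -10.6, 592.4, -352.7, 71.1]
square [444.3, -234.4, 60.1, 59.0, 10.5, 444.2, -234.3, 40.0]
30.65 [ 0.91393576  0.95392486 -0.3752248 ]
```

View pics/top9.png

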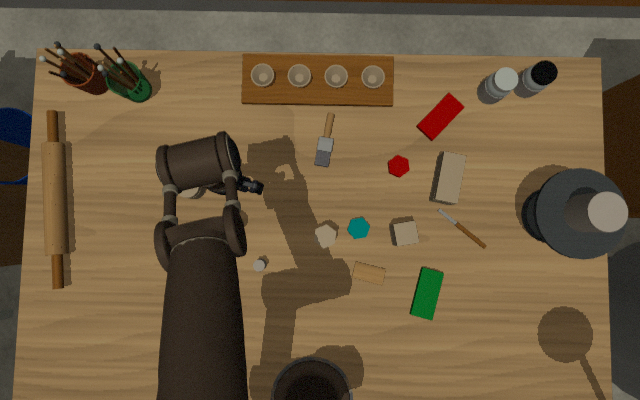

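The rect, square and hex are closed at (449,178), (404,232) and (326,235). The arm still hides the oval and round, so I'll move it aside.

Request:
{"fn": "apply_moves", "kwargs": {"motion": [[[0,0.25,0],0,0],[[0,0.5,0],0,0],[[0,0.75,0],0,0],[[0,1,0],0,0],[[0,1,0],0,0],[[0,1,0],0,0],[[0,1,0],0,0]]}}

```text
t: 31.52
tcp_pos: [0.5047, -0.0039, 0.1671]
tool_rot: [0.992, -0.125, 0.0, -0.0]
force: [0.1, 0.1, -0.1]
opening: 0.0849
grip_force: 0.0
```

```bash
python3 - <<'E'
from meas import *
c=cam('top')
for n,uv,z in(('oval',(195,175),.063),('round',(231,224),.078),('rect',(446,180),.063),('square',(400,232),.073)): print(n,rect_mm(c,uv,z))
E
```

```text
oval [590.3, 328.3, 131.4, 62.3, -14.4, 590.1, 328.0, 65.9]
round [457.2, 218.4, 47.4, 47.2, -88.9, 457.4, 218.4, 24.9]
rect [592.3, -353.2, 131.4, 61.6, -10.5, 592.6, -352.8, 71.1]
square [444.3, -234.3, 59.4, 58.8, 10.6, 444.1, -234.3, 39.7]
```

```bash
python3 - <<'E'
from meas import *
c=cam('top')
def ang(im,uv,z):
    c['img']=im; w=ray(c,comp(c,uv),z)[:,:2]*1000
    h=cv2.convexHull(w.astype(np.float32)); M=cv2.moments(h); d=w-[M['m10']/M['m00'],M['m01']/M['m00']]
    a=np.arctan2(d[:,1],d[:,0]); r=np.hypot(*d.T); da=np.abs(np.gradient(np.unwrap(a)))
    return np.degrees(np.angle(np.sum(r*np.exp(6j*a)*da)))/6, M['m10']/M['m00'],M['m01']/M['m00']
print(ang(cv2.imread('pics/top0.png'),(317,236),.055)); print(ang(cv2.imread('pics/top9.png'),(326,236),.073))
E
```

```text
(np.float64(-6.512215532783668), 430.7203688101216, -26.580858015328353)
(np.float64(-5.198088757952048), 433.5238240765297, -28.16483395216263)
```

All five lids are within tolerance, so I'm handing in.

```bash
python3 -c "
from workcell import *
print(hand_in())"
```

```text
the job is handed in; nothing more can be done
None
```

All five pots are closed with their own lids, each measured within about 3 mm of centre and 2° of its outline before I handed the job in at about 32 s; no verdict was returned.

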